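Fit the headphone hanger and hang up the headphones

TASK

Take the white hanger bracket out of its cardboard cradle, hook its two claws into the two slots of the upright and press it down by the blue pad until it is fully home and the orange catch snaps out over its bottom bar. Then hang the headphones by their headband crosswise over the bracket's arm, between the blue pad and the upturned tip, and let go, leaving both hanging still. Leave the mug, the snack bowl and the green tin where they are.

Things in the scene. Friction and masses are not known exactly. Their poses are not given: they have to be found in the camera images.
- bracket: Loose white hanger bracket, 0.22 kg, starting level in the cradle. Origin: rear face of its back plate, on the centre line, at the height of the arm's top. z up; arm runs to -x, claws point to +x. Arm: bar 16 mm wide, z -16 to 0, x -160 to 0, tip (last 10 mm) upturned to z +14. Grasp it from above across the 16 mm, about 60 mm out. Back plate 32 wide, 6 thick, down to z -136.
- upper_claw (a point): Underside of the bracket's upper claw neck, in the plane of the rear face (z -16 mm). Lower claw alike, 70 mm below. Claws are 6 mm thick (y): a neck 10 mm high, then, 5.5 mm behind the rear face, a hook 6 mm thick that reaches 20 mm below the neck's underside; 11.5 mm long in all.
- bottom_bar (a point): Top of the bar at the foot of the bracket's back plate (z -130 mm): bar 6 mm high, 32 wide; above it a window 24 mm wide, 20 mm high, for the catch.
- press_pad (a point): Middle of the top of the bracket's blue thumb pad: pad 32 mm wide, x -34 to 0, this point 17 mm out from the rear face and 6 mm above the arm's top. Press here, beside the upright: pressing far out on the arm may jam the claws.
- cradle: Fixed cardboard cradle, base 124 (x) by 70 mm; two cross walls 62 mm wide, 8 mm thick, at x +48 and -52 mm, the bracket's arm lying 130 mm up in their notches (20 wide, 8 deep). Origin: base centre, on the desk. The bracket starts with its rear face at x +80 mm, axes parallel.
- upright: Fixed aluminium slotted upright on a steel foot 150 x 130 x 8 mm. Origin: on the desk, in the plane of the slotted face, which looks to -x; z up. Face plate 44 mm wide, 4 thick, top at 259 mm. Two slots on its centre line, 12 mm wide: upper z 209 to 249, lower z 139 to 179 mm.
- seat (a point): Where the bracket's origin lies when fully home, 225 mm above the desk on the slotted face; axes of upright and bracket then agree. The claws enter level, bracket 20 to 30 mm (best 25) above this; push in until the back plate meets the face, then straight down until the necks sit on the slots' lower ends.
- catch (a joint): Orange spring catch in the slotted face below the lower slot: a ramp 10 mm wide, 96 to 113 mm above the desk, standing out 5.5 mm. 0 = out, up to 0.0065 m pushed in. The bracket's bottom bar pushes it in on the last 20 mm down; it snaps out above the bar when home. The bracket's weight will not do it: it takes 8 to 18 N on the pad.
- headphones: Loose rigid black and grey headphones, 0.26 kg, standing on their ear cups; 64 (x) by 200 (y) by 190 mm (z). Origin: middle of the underside; y from cup to cup, z up. Headband's middle: a level bar 30 mm wide (x), 84 long (y), z 160 to 190: grasp it from above across the 30 mm. Cups 82 mm high, 128 apart inside.
- crown_under (a point): Middle of the headband's flat underside, 160 mm above the bottom of the cups: rests on the top of the bracket's arm when hung.
- crown_top (a point): Middle of the top of the headband, 190 mm above the bottom of the cups.
- mug: Loose black mug, 86 mm wide, 95 high, on a coaster 5 mm thick. Origin: middle of its underside.
- bowl: Loose copper snack bowl, 150 mm wide, 55 high. Origin: middle of its underside.
- tin: Loose flat green tin, 62 x 92 x 20 mm, between robot and upright. Origin: middle of its underside.

How it is judged:
On the way, in this order (a step that is already met when the one before it is completed fails the run):
1. the bracket is hooked in, fully home and locked by the catch (x of bracket in the frame of seat between -0.005 and 0.003 m and y of bracket in the frame of seat between -0.005 and 0.005 m and z of bracket in the frame of seat between -0.004 and 0.003 m and angle between the x axis of bracket and the x axis of seat, either way round below 0.1 rad and angle between the z axis of bracket and the z axis of seat, either way round below 0.07 rad and value of joint catch below 0.002 m), for 0.3 s.
2. the headphones hang on the arm of the locked bracket (all of step 1 and x of crown_under in the frame of bracket between -0.15 and -0.034 m and y of crown_under in the frame of bracket between -0.025 and 0.025 m and z of crown_under in the frame of bracket between -0.005 and 0.007 m and angle between headphones's own z axis and vertical below 0.25 rad and angle between the x axis of headphones and the x axis of bracket, either way round below 0.5 rad), for 0.2 s.
At the end, for the whole second after the job is handed in: Bracket within 5 mm of its seat (3 mm too high at most), square to 0.07 rad, catch out (< 2 mm). Headband underside on the arm (-5 to +7 mm), 34 to 150 mm out, within 25 mm of its centre line, upright to 0.25 rad, crosswise to 0.5 rad. Both at rest, below 80 mm/s (all of step 2 and linear speed of each of headphones, bracket below 0.08 m/s); the robot touches nothing.
It fails at once if the mug is pushed more than 30 mm or tipped (distance of mug from where it was at the start of the episode above 0.03 m or angle between mug's own z axis and vertical above 0.35 rad).
It fails at once if the bowl is pushed more than 30 mm or tipped (distance of bowl from where it was at the start of the episode above 0.03 m or angle between bowl's own z axis and vertical above 0.35 rad).
It fails at once if the tin is pushed more than 30 mm or tipped (distance of tin from where it was at the start of the episode above 0.03 m or angle between tin's own z axis and vertical above 0.35 rad).
It also fails if it takes over 72 s, if anything falls off the work surface, if the arm or the gripper's body presses on something with over 40 N, if the wrist force passes 120 N, or if a joint passes its speed limit or range.

ROBOT

A 7-joint arm with a two-finger parallel gripper is mounted at the origin on the work surface. World frame = base frame: x ahead of the robot, y to its left, z up, the work surface at z = 0. Lengths are in m, angles in rad, forces in N, time in s.
With the tool pointing down it reaches from about 0.425 to 0.925 m from the base axis. Payload 6.8 kg.
Tool frame: the origin (TCP) lies between the finger pads; the fingertips stand 22 mm ahead of it and the grasp point (between the pads) lies 3 mm ahead of it; y points along the fingers, z is the direction in which the jaws open and shut, and the axes are right-handed (so a half turn about y gives the same grasp; the last joint's range is limited). The gripper opens to 88 mm and grips with 3 to 60 N. Pads are 20 mm wide; open, the fingers measure 115 mm over their backs; the gripper's body (75 mm by 178 mm) begins 61 mm behind the grasp point.
Start: joints at [1.077, 0.477, 0.022, 1.555, -0.011, 1.109, -0.083], TCP at [0.254, -0.625, 0.245] pointing down, gripper open.
Joint ranges: [-2.96, 2.96], [-0.34, 2.1], [-1.41, 1.46], [0.24, 2.44], [-1.37, 4.51], [0.17, 1.92], [-2.96, 2.96]. Speed limits (rad/s): [2.39, 2.39, 3.14, 3.14, 3.14, 3.14, 3.14].

INTERFACE

Orientations are given as a unit quaternion [x, y, z, w].
In Python, from workcell import read_state, optics, ticket gives the robot as it stands. The module is installed in compiled form; this text tells all that it offers.
- The arm moves only by the tool send_rows, never from a script. Its argument "deltas" is a list of rows, each a list of 3 entries, a list of its own where there are three numbers: the shift along the tool's x, y, z in cm, then the turn about the tool's y in rad, then the closure, from -1 (fully open) to 1 (shut). A call has 1 to 10 rows; each row is the pose to reach, as a shift and turn from the pose commanded when the call began, along the tool's axes at that moment; what a row does not reach only later rows make up. A row lasts 1/12 s, in which the tool goes at most 41.7 mm and 7.16 degrees, less where a joint would pass 70% of its speed; a pose out of reach is approached as far as the arm can. A call with a gripper value outside its range is refused whole. The fingers move at their own pace and stop on an object; the grip force is fixed at half the most. Time passes only in rows, so rows that repeat a pose let the fingers close. It gives the time, the measured TCP pose, the force and the opening at its end, in the units of the state.
- read_state(): the state, without advancing time (a new reading comes with each control period).
- optics.camera(name): name is "scene" or "top" or "wrist"; returns (picture, depth): 480x640x3 uint8, red, green, blue; 480x640 float32, m along the optical axis (not along the pixel's ray), 0 where there is no reading.
- optics.calibration(name): a dict with "intrinsics" (3x3 intrinsics, pixels), "extrinsics" (4x4, takes a point from world to camera coordinates). Camera axes: x right, y up, looking along -z (the intrinsics and any distortion apply to the point x, -y, -z); pixel columns grow to the right and rows downward; lengths in m; the calibration is good to about 2 mm. The wrist camera is an equidistant fisheye: a pixel r from the principal point sees the ray r / f radians off the axis. A picture is of the moment at which its call begins: read the wrist's pose just before it. calibration takes no time and is no camera call; for the wrist camera it gives the pose at the moment of the call.
- ticket.sign_off(): hands the job in, once; it reports no verdict.
The state is a dict: "time_s": time; "joint_pos": joint angles; "joint_vel": joint speeds; "joint_torque": joint torques, N m; "ee_pos": TCP position; "ee_rot": TCP orientation; "ft_force": force on the tool from outside, world axes, zero at the start; "ft_torque": the same for the moment, N m; "gripper_width": finger opening in m.
Only numpy, scipy, OpenCV 4.12 (cv2) and the standard library are available. Lean on these libraries where they do the work, as an engineer would, in place of code of your own. Each camera call takes 0.05 s, during which the arm holds its last target.

## Working session

There is one attempt and no reset: what is moved stays moved. The work goes in short steps, Python scripts to look and compute and a tool call to move; the robot and the scene stay as the last step left them, time stands still between calls to the robot, and variables do not carry over. Pictures are saved under pics/ and viewed, and the job is handed in when it is done.

Besides the shell and the picture viewer there is one more tool, called after "Call:" as name([rows], argument=value, ...), one row to a line, values as JSON. send_rows: Moves the arm, as the interface text tells. Its arguments: {"type":"object","properties":{"deltas":{"type":"array"}},"required":["deltas"]}

```bash
mkdir -p pics
cat > h.py <<'E'
import numpy as np,cv2
from workcell import read_state,optics,ticket
def snap(n,f):
    c=optics.calibration(n); p,d=optics.camera(n)
    cv2.imwrite(f'pics/{f}.png',p[:,:,::-1]); np.savez(f'pics/{f}.npz',p=p,d=d,K=c['intrinsics'],E=c['extrinsics'])
    return p,d,c
def load(f):
    return np.load(f'pics/{f}.npz')
def cloud(z):
    K,E,d=z['K'],z['E'],z['d']
    v,u=np.mgrid[0:480,0:640]
    X=np.stack([(u-K[0,2])/K[0,0]*d,-(v-K[1,2])/K[1,1]*d,-d],-1)
    R,t=E[:3,:3],E[:3,3]
    return (X-t)@R
E
python3 - <<'E'
from h import *
s=read_state()
for k,v in s.items(): print(k,np.round(v,4))
for n in ['scene','top','wrist']:
    p,d,c=snap(n,n+'0'); print(n,c, (d>0).mean())
E
```

```text
time_s 0.0
joint_pos [ 1.0769  0.4778  0.0223  1.5564 -0.0115  1.1093 -0.0831]
joint_vel [ 0.0023 -0.0013 -0.      0.0017  0.0012 -0.0011 -0.0006]
joint_torque [ 6.00000e-04 -5.82842e+01  1.53490e+00 -2.72603e+01 -5.43000e-02
  1.70000e-02  2.00000e-04]
ee_pos [ 0.2538 -0.6249  0.2437]
ee_rot [-0.1358  0.6946 -0.6934  0.1354]
ft_force [ 0.6009 -0.4135  0.1319]
ft_torque [-0.0198  0.0321 -0.0032]
gripper_width 0.0879
scene {'intrinsics': array([[480.98774414,   0.        , 319.31137768],
       [  0.        , 480.98774414, 229.88146162],
       [  0.        ,   0.        ,   1.        ]]), 'extrinsics': array([[ 0.33910324,  0.94066418,  0.01264452, -0.21464528],
       [-0.77140356,  0.27034236,  0.57606558,  0.37518679],
       [ 0.53846591, -0.20509973,  0.81730567, -1.35064954],
       [ 0.        ,  0.        ,  0.        ,  1.        ]])} 0.9959342447916667
top {'intrinsics': array([[585.04277668,   0.        , 333.81190152],
       [  0.        , 585.04277668, 231.98063433],
       [  0.        ,   0.        ,   1.        ]]), 'extrinsics': array([[ 0.01760505, -0.99983112,  0.00527215,  0.0043588 ],
       [ 0.99404014,  0.01806997,  0.10750665, -0.61955348],
       [-0.10758376,  0.00334807,  0.99419039, -1.31869514],
       [ 0.        ,  0.        ,  0.        ,  1.        ]])} 0.9959342447916667
wrist {'intrinsics': array([[371.64829954,   0.        , 319.30730805],
       [  0.        , 371.64829954, 245.19703574],
       [  0.        ,   0.        ,   1.        ]]), 'extrinsics': array([[ 0.37695959, -0.92622832, -0.00160097, -0.67282693],
       [ 0.89352663,  0.3641047 , -0.26275071,  0.03162737],
       [ 0.24395007,  0.09761589,  0.96486243, -0.39044043],
       [ 0.        ,  0.        ,  0.        ,  1.        ]])} 0.98916015625
```

View pics/scene0.png

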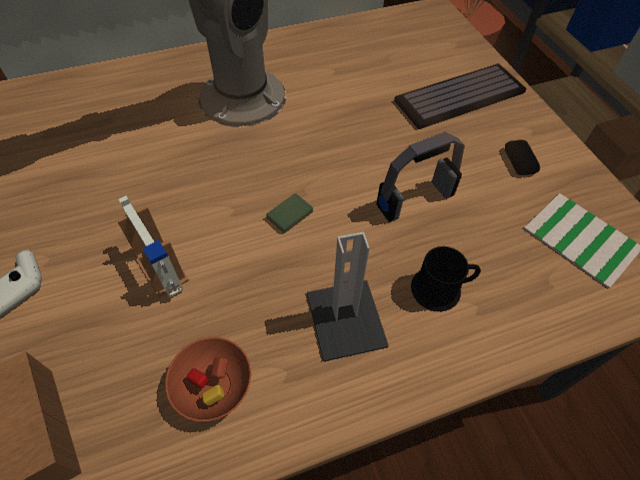

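View pics/top0.png

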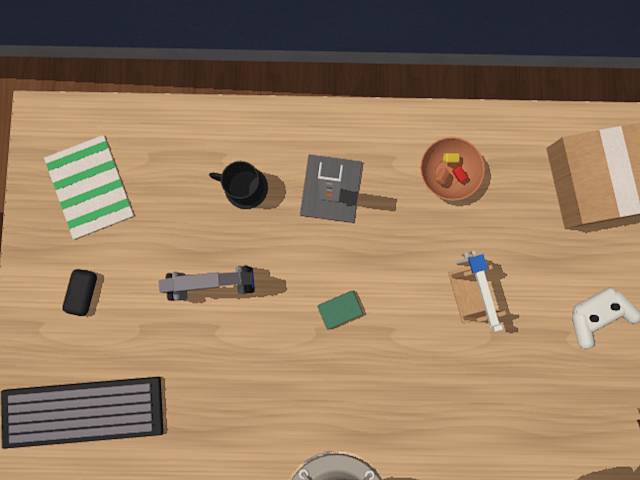

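View pics/wrist0.png

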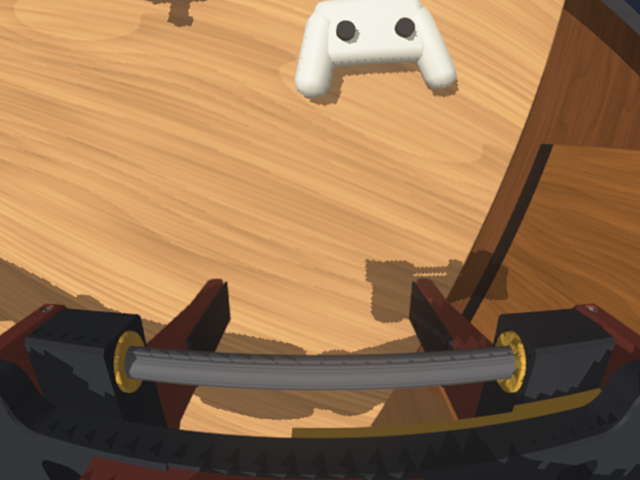

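Run:
```python
from h import *
from scipy.spatial.transform import Rotation as Ro
print(Ro.from_quat(read_state()['ee_rot']).as_matrix().round(3))
for f in ['top0','scene0']:
    z=load(f);P=cloud(z);p=z['p'].astype(int);hsv=cv2.cvtColor(z['p'],cv2.COLOR_RGB2HSV)
    print(f,'desk',np.median(P[(abs(P[...,2])<.02)][:,2]))
    def st(name,m):
        Q=P[m]; 
        if len(Q)<5: print(name,len(Q));return
        c,sz,a=cv2.minAreaRect(Q[:,:2].astype(np.float32))
        print(name,len(Q),'med',np.median(Q,0).round(4),'p2',np.percentile(Q,2,0).round(4),'p98',np.percentile(Q,98,0).round(4),'rect',np.round(c,4),np.round(sz,4),round(a,2))
    H,S,V=hsv[...,0],hsv[...,1],hsv[...,2]
    X,Y,Z=P[...,0],P[...,1],P[...,2]
    st('blue pad',(H>100)&(H<125)&(S>150)&(V>80)&(Y<0)&(Z>.08))
    st('white arm',(S<60)&(V>120)&(Y<-.15)&(Y>-.42)&(X>.35)&(X<.7)&(Z>.1))
    st('green tin',(H>50)&(H<90)&(S>60)&(Z<.04)&(Z>.008)&(abs(Y)<.2)&(X<.6)&(X>.3))
    st('upr top',(Z>.245)&(X>.6)&(abs(Y)<.15))
    st('foot',(Z>.004)&(Z<.02)&(X>.6)&(X<.9)&(abs(Y)<.13)&(V<110)&(S<60))
    st('head top',(Z>.175)&(Y>.1)&(X<.65)&(X>.4))
    st('mug',(Z>.085)&(Z<.12)&(Y>.1)&(X>.65)&(X<.9))
    st('bowl',(Z>.045)&(Z<.08)&(Y<-.15)&(X>.65)&(X<.95)&(Y>-.4))
    st('orange',(H>4)&(H<18)&(S>170)&(V>120)&(Z>.08)&(X>.6)&(abs(Y)<.1))
```

```text
[[-0.926 -0.001  0.376]
 [-0.376  0.001 -0.926]
 [ 0.    -1.    -0.001]]
top0 desk 0.0005813429566397264
blue pad 234 med [ 0.5465 -0.2869  0.1515] p2 [ 0.5297 -0.3034  0.1456] p98 [ 0.5614 -0.2705  0.1571] rect [ 0.5462 -0.288 ] [0.0324 0.0339] 15.04
white arm 619 med [ 0.4717 -0.3071  0.1452] p2 [ 0.4111 -0.3286  0.1295] p98 [ 0.5666 -0.2735  0.1611] rect [ 0.4926 -0.3036] [0.1704 0.0287] 18.75
green tin 999 med [ 0.4419 -0.0018  0.02  ] p2 [ 0.4059 -0.0458  0.0142] p98 [0.4776 0.0417 0.0256] rect [ 0.4416 -0.002 ] [0.0595 0.0896] 24.08
upr top 120 med [0.7018 0.0294 0.2585] p2 [0.6963 0.0045 0.2463] p98 [0.7292 0.0489 0.264 ] rect [0.714  0.0267] [0.0441 0.0321] 82.16
foot 2534 med [0.7225 0.0208 0.0085] p2 [ 0.655  -0.0395  0.0043] p98 [0.7991 0.0873 0.0142] rect [0.727  0.0242] [0.1274 0.1493] 83.48
head top 883 med [0.4981 0.291  0.1894] p2 [0.4809 0.2329 0.1764] p98 [0.5154 0.3526 0.1946] rect [0.4984 0.2921] [0.0302 0.135 ] 6.8
mug 342 med [0.7333 0.2332 0.098 ] p2 [0.6849 0.1855 0.0854] p98 [0.7678 0.2817 0.1047] rect [0.7306 0.2301] [0.0969 0.0842] 39.01
bowl 967 med [ 0.77
[... 715 characters left out ...]
521] 87.45
upr top 290 med [0.7016 0.0271 0.2562] p2 [0.695  0.0016 0.2454] p98 [0.73   0.0468 0.26  ] rect [0.7121 0.0244] [0.0449 0.0331] 84.52
foot 3750 med [0.7431 0.0128 0.0079] p2 [ 0.6567 -0.0426  0.0048] p98 [0.8008 0.0849 0.0116] rect [0.7274 0.022 ] [0.1284 0.1489] 83.32
head top 754 med [0.501  0.283  0.1886] p2 [0.4805 0.2327 0.1759] p98 [0.515  0.3455 0.1921] rect [0.4971 0.2911] [0.0327 0.1254] 7.22
mug 604 med [0.7287 0.2272 0.0961] p2 [0.6846 0.1826 0.0855] p98 [0.7667 0.277  0.1017] rect [0.7235 0.2273] [0.0854 0.0922] 25.51
bowl 1787 med [ 0.761  -0.2604  0.0515] p2 [ 0.6982 -0.3266  0.0454] p98 [ 0.8399 -0.1852  0.057 ] rect [ 0.7687 -0.2557] [0.1485 0.1477] 53.53
orange 0
```

Run:
```python
import cv2
a=cv2.imread('pics/top0.png');
c=cv2.hconcat([cv2.resize(a[140:240,280:410],(400,308),interpolation=2)[:300],cv2.resize(a[240:340,440:570],(400,308),interpolation=2)[:300]])
b=cv2.imread('pics/scene0.png')
d=cv2.hconcat([cv2.resize(b[220:370,290:490],(400,300)),cv2.resize(b[180:330,90:290],(400,300))])
cv2.imwrite('pics/crop0.png',cv2.vconcat([c,d]))
```

```text
(no output)
```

View pics/crop0.png

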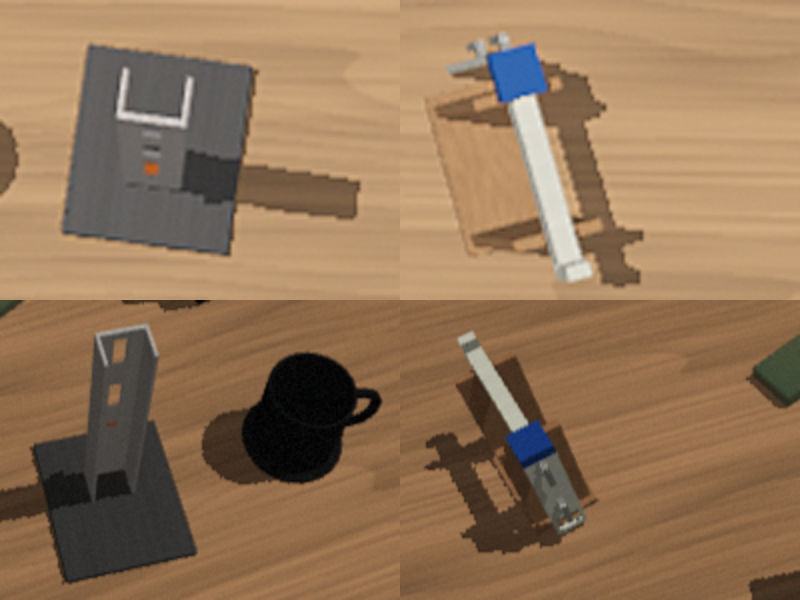

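```bash
cat >> h.py <<'E'
def ray(z,u,v,h):
    K,E=z['K'],z['E']; u=np.asarray(u,float);v=np.asarray(v,float)
    D=np.stack([(u-K[0,2])/K[0,0],-(v-K[1,2])/K[1,1],-np.ones_like(u)],-1)@E[:3,:3]
    C=-E[:3,:3].T@E[:3,3]
    s=(h-C[2])/D[...,2]
    return C+D*s[...,None]
def tri(pts):  # list of (z,u,v): least-squares ray intersection
    A=np.zeros((3,3));b=np.zeros(3);L=[]
    for z,u,v in pts:
        K,E=z['K'],z['E'];d=np.array([(u-K[0,2])/K[0,0],-(v-K[1,2])/K[1,1],-1])@E[:3,:3];d/=np.linalg.norm(d)
        C=-E[:3,:3].T@E[:3,3];M=np.eye(3)-np.outer(d,d);A+=M;b+=M@C;L.append((M,C))
    x=np.linalg.solve(A,b);return x,[np.linalg.norm(M@(x-C)) for M,C in L]
def proj(z,X):
    K,E=z['K'],z['E'];c=E[:3,:3]@np.asarray(X)+E[:3,3]
    return np.array([K[0,2]+K[0,0]*c[0]/-c[2],K[1,2]-K[1,1]*c[1]/-c[2]])
E
python3 - <<'E'
from h import *
c={}
for f in ['top0','scene0']:
    z=load(f);P=cloud(z);hsv=cv2.cvtColor(z['p'],cv2.COLOR_RGB2HSV)
    H,S,V=[hsv[...,i].astype(int) for i in range(3)];X,Y,Z=P[...,0],P[...,1],P[...,2]
    reg=(Y<-.15)&(Y>-.42)&(X>.35)&(X<.7)
    def rc(name,m,h):
        n,l,s,_=cv2.connectedComponentsWithStats(m.astype(np.uint8));m=l==1+np.argmax(s[1:,4])
        v,u=np.nonzero(m);Q=ray(z,u,v,h);r=cv2.minAreaRect(Q[:,:2].astype(np.float32))
        print(f,name,len(u),'rect',np.round(r[0],4),np.round(r[1],4),round(r[2],2),'px',u.mean().round(1),v.mean().round(1))
        # pca direction
        q=Q[:,:2]-Q[:,:2].mean(0);w,e=np.linalg.eigh(q.T@q);print('   pca deg',np.degrees(np.arctan2(e[1,1],e[0,1])).round(2), 'mean',Q.mean(0).round(4))
        return m
    rc('pad',(H>100)&(H<125)&(S>150)&(V>(140 if f=='top0' else 90))&reg&(Z>.08),.152)
    rc('arm',(S<40)&(V>150)&reg&(Z>.135),.146)
    rc('head',(Z>.183)&(Y>.1)&(X<.65)&(X>.4),.190)
    rc('uprtop',(Z>.249)&(V>150)&(X>.6)&(abs(Y)<.15),.259)
    m=rc('foot',(Z>.004)&(Z<.02)&(X>.6)&(X<.9)&(abs(Y)<.13)&(V<110)&(S<60),.008)
E
```

```text
top0 pad 229 rect [ 0.5462 -0.2871] [0.0318 0.0319] 14.93 px 477.6 263.3
   pca deg 59.24 mean [ 0.546 -0.287  0.152]
top0 arm 536 rect [ 0.469 -0.308] [0.1268 0.022 ] 17.44 px 487.6 300.9
   pca deg -163.86 mean [ 0.4681 -0.3085  0.146 ]
top0 head 756 rect [0.4982 0.2917] [0.0299 0.1102] 6.74 px 196.3 280.8
   pca deg 96.93 mean [0.4981 0.2922 0.19  ]
top0 uprtop 110 rect [0.713  0.0268] [0.0438 0.0322] 82.81 px 328.7 174.9
   pca deg 82.9 mean [0.7063 0.028  0.259 ]
top0 foot 2520 rect [0.7266 0.0241] [0.1273 0.1484] 83.34 px 331.4 188.9
   pca deg 172.33 mean [0.7249 0.0229 0.008 ]
scene0 pad 262 rect [ 0.5459 -0.2894] [0.0326 0.0318] 16.86 px 154.1 250.3
   pca deg -177.44 mean [ 0.5464 -0.2896  0.152 ]
scene0 arm 393 rect [ 0.4712 -0.3102] [0.1108 0.0158] 15.54 px 138.3 224.5
   pca deg -164.23 mean [ 0.4732 -0.3098  0.146 ]
scene0 head 570 rect [0.4995 0.2862] [0.0345 0.1048] 6.83 px 429.9 143.5
   pca deg 97.38 mean [0.4992 0.2868 0.19  ]
scene0 uprtop 90 rect [0.7115 0.0245] [0.0445 0.0309] 82.03 px 352.6 237.6
   pca deg 77.77 mean [0.7051 0.0268 0.259 ]
scene0 foot 3750 rect [0.7279 0.0216] [0.1284 0.1488] 83.37 px 345.8 324.5
   pca deg -147.76 mean [0.7394 0.017  0.008 ]
```

```bash
cat >> h.py <<'E'
from scipy.spatial.transform import Rotation as Ro
def plan(target,xang=None):
    """target world TCP, xang = world angle(deg) of tool x; from measured pose"""
    s=read_state();R=Ro.from_quat(s['ee_rot']).as_matrix();p=s['ee_pos']
    d=R.T@(np.asarray(target)-p)*100
    a=np.degrees(np.arctan2(R[1,0],R[0,0]))
    print('t',round(s['time_s'],2),'pos',p.round(4),'xang',a.round(2),'w',round(s['gripper_width'],4),'F',np.round(s['ft_force'],1))
    print('shift cm',d.round(2),'turn',None if xang is None else round(np.radians(-((xang-a+180)%360-180)),4),'R x',R[:,0].round(3),'z',R[:,2].round(3))
E
python3 - <<'E'
from h import *
z=load('wrist0');C=-z['E'][:3,:3].T@z['E'][:3,3];s=read_state();R=Ro.from_quat(s['ee_rot']).as_matrix()
print('cam in tool',(R.T@(C-s['ee_pos'])).round(4))
plan([.5046,-.2997,.225],-164.2)
E
```

```text
cam in tool [-0.0725 -0.14   -0.0014]
t 0.15 pos [ 0.2539 -0.625   0.2439] xang -157.89 w 0.0876 F [-0.5 -0.1 -0.9]
shift cm [-35.47   1.92 -20.7 ] turn 0.1101 R x [-0.926 -0.376  0.   ] z [ 0.376 -0.926 -0.001]
```

Call:
send_rows([
  [[-3.5,0.2,-2.0],0.01,-1],
  [[-7.1,0.4,-4.1],0.02,-1],
  [[-10.6,0.6,-6.2],0.03,-1],
  [[-14.2,0.8,-8.3],0.04,-1],
  [[-17.7,1.0,-10.3],0.05,-1],
  [[-21.3,1.2,-12.4],0.06,-1],
  [[-24.8,1.4,-14.5],0.07,-1],
  [[-28.4,1.6,-16.6],0.09,-1],
  [[-31.9,1.8,-18.6],0.1,-1],
  [[-35.5,1.9,-20.7],0.11,-1],
])

```text
time_s: 0.98
ee_pos: [0.5055, -0.2984, 0.2254]
ee_rot: [-0.097, 0.7, -0.7, 0.097]
ft_force: [1.7, 0.3, 0.1]
gripper_width: 0.0877
```

Run:
```python
from h import *
snap('wrist','wrist1')
plan([.5046,-.2997,.140],-164.2)
```

```text
t 1.03 pos [ 0.512  -0.2888  0.2254] xang -163.61 w 0.0876 F [4.6 6.6 0.6]
shift cm [1.06 8.53 0.87] turn 0.0103 R x [-0.959 -0.282 -0.005] z [ 0.282 -0.959 -0.004]
```

View pics/wrist1.png

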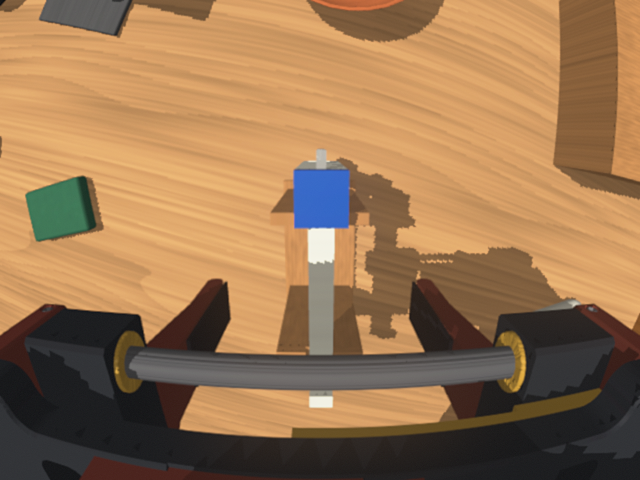

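Call:
send_rows([
  [[0,0,0],0.0,-1],
  [[0,0,0],0.0,-1],
  [[0,0,0],0.0,-1],
])

```text
time_s: 1.28
ee_pos: [0.504, -0.3014, 0.2255]
ee_rot: [0.097, -0.7, 0.701, -0.096]
ft_force: [-0.4, -0.5, -0.4]
gripper_width: 0.088
```

Run:
```python
from h import *
plan([.5046,-.2997,.140],-164.2)
```

```text
t 1.28 pos [ 0.504  -0.3014  0.2255] xang -164.3 w 0.088 F [-0.4 -0.5 -0.4]
shift cm [-0.12  8.55 -0.15] turn -0.0018 R x [-0.963 -0.271  0.001] z [ 0.271 -0.963  0.   ]
```

Call:
send_rows([
  [[0,2,-0.1],0.0,-1],
  [[0,4,-0.1],0.0,-1],
  [[0,6,-0.1],0.0,-1],
  [[0,7.5,-0.1],0.0,-1],
  [[0,8.3,-0.1],0.0,-1],
  [[0,8.5,-0.1],0.0,-1],
  [[0,8.5,-0.1],0.0,-1],
  [[0,8.5,-0.1],0.0,-1],
])

```text
time_s: 1.95
ee_pos: [0.5049, -0.3, 0.1415]
ee_rot: [0.096, -0.7, 0.701, -0.097]
ft_force: [-0.1, 0.3, -0.1]
gripper_width: 0.0877
```

Call:
send_rows([
  [[0,0,0],0.0,1],
  [[0,0,0],0.0,1],
  [[0,0,0],0.0,1],
  [[0,0,0],0.0,1],
  [[0,0,0],0.0,1],
  [[0,0,0],0.0,1],
  [[0,0,0],0.0,1],
  [[0,0,0],0.0,1],
])

```text
time_s: 2.62
ee_pos: [0.5047, -0.2991, 0.1406]
ee_rot: [-0.097, 0.7, -0.7, 0.097]
ft_force: [0.7, -0.2, -0.2]
gripper_width: 0.0382
```

Call:
send_rows([
  [[0,0,0],0.0,1],
  [[0,0,0],0.0,1],
  [[0,0,0],0.0,1],
  [[0,0,0],0.0,1],
  [[0,0,0],0.0,1],
  [[0,0,0],0.0,1],
  [[0,0,0],0.0,1],
  [[0,0,0],0.0,1],
])

```text
time_s: 3.28
ee_pos: [0.5048, -0.2992, 0.1407]
ee_rot: [0.097, -0.7, 0.7, -0.097]
ft_force: [0.4, -0.3, -0.4]
gripper_width: 0.0156
```

Call:
send_rows([
  [[0,-0.5,0],0.0,1],
  [[0,-1.5,0],0.0,1],
  [[0,-3,0],0.0,1],
  [[0,-5,0],0.0,1],
  [[0,-7.5,0],0.0,1],
  [[0,-10,0],0.0,1],
  [[0,-12.5,0],0.0,1],
  [[0,-14.5,0],0.0,1],
  [[0,-15.5,0],0.0,1],
  [[0,-16,0],0.0,1],
])

```text
time_s: 4.12
ee_pos: [0.5053, -0.2993, 0.3029]
ee_rot: [0.096, -0.7, 0.701, -0.098]
ft_force: [-0.8, 0.8, -2.5]
gripper_width: 0.0157
```

Run:
```python
from h import *
snap('scene','scene2')
plan([.600,.020,.300],173.5)
```

```text
t 4.17 pos [ 0.5052 -0.2993  0.3026] xang -164.2 w 0.0157 F [ 0.5 -0.6 -1.2]
shift cm [-17.82   0.24 -28.14] turn 0.3892 R x [-0.962 -0.272 -0.002] z [ 0.272 -0.962  0.002]
```

View pics/scene2.png

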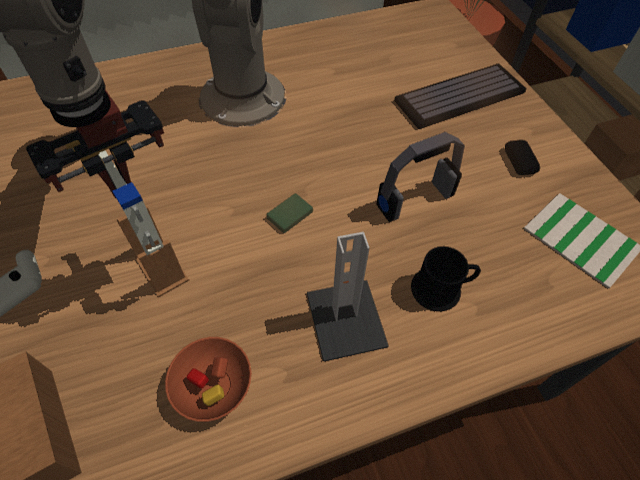

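Run:
```python
from h import *
plan([.592,.0394,.27],173.5)
```

```text
t 4.17 pos [ 0.5052 -0.2993  0.3026] xang -164.2 w 0.0157 F [ 0.5 -0.6 -1.2]
shift cm [-17.57   3.24 -30.23] turn 0.3892 R x [-0.962 -0.272 -0.002] z [ 0.272 -0.962  0.002]
```

Call:
send_rows([
  [[-0.5,0.0,-0.8],0.0,1],
  [[-1.7,0.0,-3.0],0.04,1],
  [[-3.7,0.3,-6.4],0.08,1],
  [[-5.8,0.6,-10.0],0.13,1],
  [[-7.9,1,-13.5],0.18,1],
  [[-10,1.4,-17.2],0.23,1],
  [[-12,1.8,-20.6],0.28,1],
  [[-14,2.3,-24.0],0.32,1],
  [[-15.9,2.8,-27.3],0.36,1],
  [[-17.1,3.1,-29.3],0.39,1],
])

```text
time_s: 5.0
ee_pos: [0.5884, 0.0356, 0.2673]
ee_rot: [0.038, 0.707, -0.705, -0.04]
ft_force: [-0.0, 0.4, -1.8]
gripper_width: 0.0159
```

Call:
send_rows([
  [[-0.5,0.0,-0.8],0.0,1],
  [[-0.5,0.0,-0.8],0.0,1],
  [[-0.5,0.0,-0.8],0.0,1],
  [[-0.5,0.0,-0.8],0.0,1],
])

```text
time_s: 5.33
ee_pos: [0.5949, 0.0344, 0.2691]
ee_rot: [-0.041, -0.705, 0.706, 0.042]
ft_force: [-0.6, -0.3, -1.6]
gripper_width: 0.0158
```

Run:
```python
from h import *
plan([.592,.0394,.245],173.5)
snap('scene','scene3');snap('top','top3');snap('wrist','wrist3')
a=cv2.imread('pics/top3.png');b=cv2.imread('pics/scene3.png');w=cv2.imread('pics/wrist3.png')
c=cv2.hconcat([cv2.resize(a[140:290,260:460],(400,300),interpolation=2),cv2.resize(b[140:290,240:440],(400,300),interpolation=2)])
d=cv2.hconcat([cv2.resize(w,(400,300)),cv2.resize(b[190:290,280:413],(400,300),interpolation=2)])
cv2.imwrite('pics/crop3.png',cv2.vconcat([c,d]))
```

```text
t 5.33 pos [0.5949 0.0344 0.2691] xang 173.32 w 0.0158 F [-0.6 -0.3 -1.6]
shift cm [ 0.35  2.41 -0.47] turn -0.0031 R x [-0.993  0.116  0.001] z [-0.116 -0.993  0.002]
```

View pics/crop3.png

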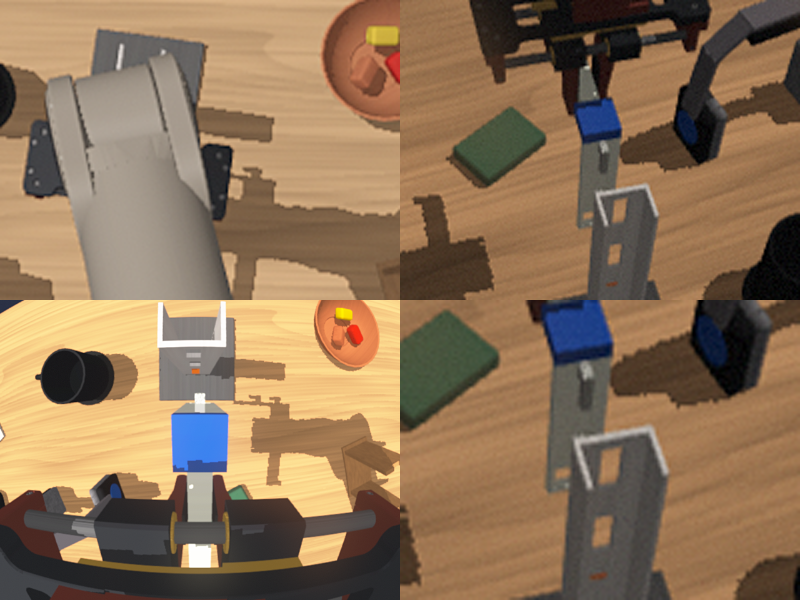

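View pics/wrist3.png

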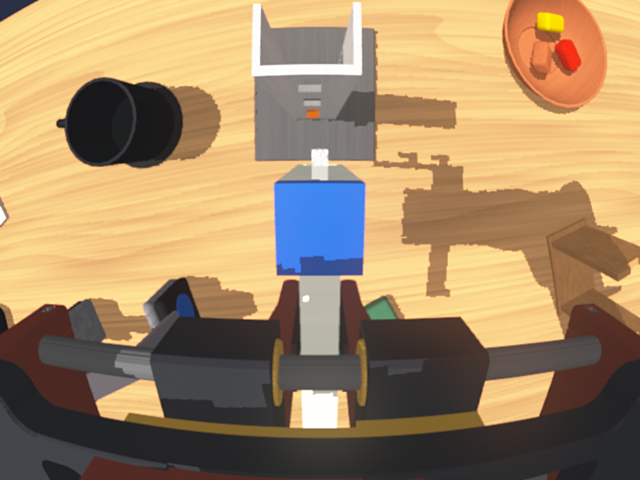

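```bash
cat >> h.py <<'E'
def wdir(z,u,v):
    K,E=z['K'],z['E'];x=(np.asarray(u,float)-K[0,2])/K[0,0];y=(np.asarray(v,float)-K[1,2])/K[1,1]
    r=np.hypot(x,y)+1e-12;D=np.stack([np.sin(r)*x/r,-np.sin(r)*y/r,-np.cos(r)],-1)
    return D@E[:3,:3],-E[:3,:3].T@E[:3,3],-D[...,2]
def wray(z,u,v,h):
    D,C,_=wdir(z,u,v);return C+D*((h-C[2])/D[...,2])[...,None]
def wcloud(z):
    v,u=np.mgrid[0:480,0:640];D,C,c=wdir(z,u,v);return C+D*(z['d']/c)[...,None]
E
python3 - <<'E'
from h import *
z=load('wrist3');P=wcloud(z);hsv=cv2.cvtColor(z['p'],cv2.COLOR_RGB2HSV);H,S,V=[hsv[...,i].astype(int) for i in range(3)]
Z=P[...,2]
def rep(n,m,h):
    k,l,s,_=cv2.connectedComponentsWithStats(m.astype(np.uint8));m=l==1+np.argmax(s[1:,4])
    Q=P[m];v,u=np.nonzero(m)
    W=wray(z,u,v,h);
    print(n,len(Q),'cloud med',np.median(Q,0).round(4),'p5',np.percentile(Q,5,0).round(4),'p95',np.percentile(Q,95,0).round(4))
    r=cv2.minAreaRect(W[:,:2].astype(np.float32));print('  rayrect',np.round(r[0],4),np.round(r[1],4),round(r[2],2),'uv',u.min(),u.max(),v.min(),v.max())
    return W
pad=(H>100)&(H<125)&(S>150)&(V>80)&(Z>.2)
rep('pad',pad,.2803)
W=rep('upr',(V>200)&(S<40)&(Z>.245)&(np.mgrid[0:480,0:640][0]<75),.259)
rep('orange',(H>3)&(H<18)&(S>170)&(V>120)&(Z>.07)&(P[...,0]>.6)&(P[...,0]<.72)&(abs(P[...,1])<.1),.1)
E
```

```text
pad 7799 cloud med [0.639  0.0311 0.281 ] p5 [0.6233 0.0169 0.2799] p95 [0.6531 0.0447 0.282 ]
  rayrect [0.6375 0.031 ] [0.0314 0.0339] 83.32 uv 275 364 182 274
upr 2236 cloud med [0.7017 0.0261 0.259 ] p5 [0.6961 0.0059 0.2552] p95 [0.7253 0.049  0.2603]
  rayrect [0.7127 0.0274] [0.0442 0.032 ] 83.08 uv 252 361 3 74
orange 86 cloud med [0.6939 0.0297 0.1055] p5 [0.6916 0.0255 0.0999] p95 [0.696  0.0339 0.1106]
  rayrect [0.6945 0.0298] [0.009  0.0059] 83.07 uv 307 318 110 117
```

Run:
```python
from h import *
z=load('wrist3');P=wcloud(z);hsv=cv2.cvtColor(z['p'],cv2.COLOR_RGB2HSV);H,S,V=[hsv[...,i].astype(int) for i in range(3)]
Q=P[(H>100)&(H<125)&(S>150)&(V>80)&(P[...,2]>.27)]
A=np.c_[Q[:,:2]-Q[:,:2].mean(0),np.ones(len(Q))];print(np.linalg.lstsq(A,Q[:,2],rcond=None)[0].round(4))
```

```text
[ 0.1111 -0.012   0.2813]
```

Call:
send_rows([
  [[0,0.6,-0.2],0.0,1],
  [[0,1.2,-0.4],0.0,1],
  [[0,1.8,-0.5],0.0,1],
  [[0,2.3,-0.53],0.0,1],
  [[-0.5,2.5,-0.53],0.0,1],
  [[-1,2.5,-0.53],0.0,1],
  [[-1.5,2.5,-0.53],0.0,1],
  [[-2.0,2.5,-0.53],0,1],
  [[-2,2.5,-0.53],0,1],
  [[-2,2.5,-0.53],0,1],
])

```text
time_s: 6.32
ee_pos: [0.6163, 0.0397, 0.2448]
ee_rot: [0.041, 0.706, -0.706, -0.04]
ft_force: [-0.1, 0.3, -1.8]
gripper_width: 0.0161
```

```bash
cat > fit.py <<'E'
from h import *
import sys
def fit(f,hp):
    snap('wrist',f);z=load(f);P=wcloud(z);hsv=cv2.cvtColor(z['p'],cv2.COLOR_RGB2HSV);H,S,V=[hsv[...,i].astype(int) for i in range(3)]
    plan([.6,0,.3],173.1)
    def big(m):
        k,l,s,_=cv2.connectedComponentsWithStats(m.astype(np.uint8));return l==1+np.argmax(s[1:,4])
    u=np.array([.9927,-.120]);n=np.array([.120,.9927])
    m=big((H>100)&(H<125)&(S>150)&(V>80)&(P[...,2]>.2));Q=P[m];hp=np.median(Q[:,2])
    v,uu=np.nonzero(m);W=wray(z,uu,v,hp)[:,:2];r=cv2.minAreaRect(W.astype(np.float32))
    A=np.c_[Q[:,:2]-Q[:,:2].mean(0),np.ones(len(Q))];pl=np.linalg.lstsq(A,Q[:,2],rcond=None)[0]
    print('pad h',hp.round(4),'rect',np.round(r[0],4),np.round(r[1],4),round(r[2],2),'tilt',pl.round(3),'front u (95+)',(W@u).max().round(4),'lat',(np.array(r[0])@n).round(4))
    m=big((V>200)&(S<40)&(abs(P[...,2]-.259)<.008)&(P[...,0]>.66)&(abs(P[...,1])<.09)&(P[...,0]<.76))
    v,uu=np.nonzero(m);W=wray(z,uu,v,.259)[:,:2];r=cv2.minAreaRect(W.astype(np.float32))
    print('upr',len(W),np.round(r[0],4),np.round(r[1],4),round(r[2],2),'face u min',np.percentile(W@u,[0,1]).round(4),'lat c',((W@n).min()/2+(W@n).max()/2).round(4))
fit(sys.argv[1],0)
E
python3 fit.py wrist4
```

```text
t 6.37 pos [0.616  0.0398 0.2448] xang 173.45 w 0.0157 F [-1.1 -0.3 -1.3]
shift cm [ 1.14 -5.53  4.13] turn 0.0061 R x [-0.993  0.114 -0.   ] z [-0.114 -0.993 -0.   ]
pad h 0.2562 rect [0.6589 0.0364] [0.0312 0.0338] 83.43 tilt [ 0.134 -0.015  0.257] front u (95+) 0.6667 lat 0.1152
upr 3224 [0.7127 0.0274] [0.0441 0.0321] 83.45 face u min [0.6882 0.6882] lat c 0.1128
```

View pics/wrist4.png

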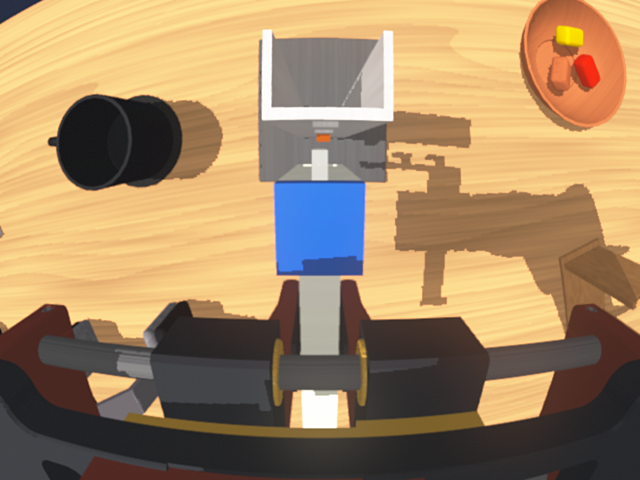

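Run:
```python
from h import *
snap('scene','scene4')
z=load('wrist4');P=wcloud(z);hsv=cv2.cvtColor(z['p'],cv2.COLOR_RGB2HSV);H,S,V=[hsv[...,i].astype(int) for i in range(3)]
def pl(Q,ax=2):
    o=[i for i in range(3) if i!=ax];A=np.c_[Q[:,o]-Q[:,o].mean(0),np.ones(len(Q))];c=np.linalg.lstsq(A,Q[:,ax],rcond=None)[0];return c.round(4),np.std(A@c-Q[:,ax]).round(4),len(Q)
print('desk',pl(P[(abs(P[...,2])<.01)&(P[...,0]>.5)]))
print('uprtop',pl(P[(abs(P[...,2]-.259)<.008)&(V>200)&(P[...,0]>.66)&(P[...,0]<.76)&(abs(P[...,1])<.09)]))
m=(H>100)&(H<125)&(S>150)&(V>80)&(P[...,2]>.2)
print('pad',pl(P[m]))
for r in range(185,275,10):
    q=P[r,280:360];print(r,np.median(q,0).round(4),np.median(z['d'][r,280:360]).round(4))
z=load('scene4');P=cloud(z);hsv=cv2.cvtColor(z['p'],cv2.COLOR_RGB2HSV);H,S,V=[hsv[...,i].astype(int) for i in range(3)]
m=(H>100)&(H<125)&(S>150)&(V>80)&(P[...,2]>.2)
print('pad scene',pl(P[m]),np.median(P[m],0).round(4))
m=(S<50)&(P[...,2]>.125)&(P[...,2]<.235)&(P[...,0]>.63)&(P[...,0]<.68)&(abs(P[...,1]-.03)<.014)
print('plate',pl(P[m],0),np.median(P[m],0))
print('upr face',pl(P[(P[...,2]>.14)&(P[...,2]<.25)&(P[...,0]>.68)&(P[...,0]<.71)&(abs(P[...,1]-.03)<.02)],0))
b=cv2.imread('pics/scene4.png');cv2.imwrite('pics/crop4.png',cv2.resize(b[150:300,250:450],(800,600),interpolation=2))
```

```text
desk (array([ 0.0026, -0.0003,  0.0008]), np.float64(0.0023), 155135)
uprtop (array([0.0572, 0.0053, 0.2574]), np.float64(0.0012), 7173)
pad (array([ 0.1339, -0.0153,  0.2566]), np.float64(0.0077), 7975)
185 [0.6745 0.0341 0.2562] 0.1277
195 [0.6711 0.0349 0.2562] 0.1287
205 [0.6675 0.0353 0.2562] 0.1296
215 [0.6639 0.0353 0.2563] 0.1304
225 [0.6604 0.0357 0.2562] 0.1315
235 [0.6567 0.0365 0.2562] 0.1324
245 [0.6531 0.0369 0.2563] 0.1333
255 [0.6494 0.0373 0.2561] 0.1345
265 [0.6456 0.0378 0.256 ] 0.1356
pad scene (array([ 1.1477, -0.3972,  0.2579]), np.float64(0.0115), 286) [0.6607 0.033  0.2557]
plate (array([0.1096, 0.0013, 0.6744]), np.float64(0.0008), 94) [0.67455731 0.03741011 0.19857582]
upr face (array([ 0.2111, -0.013 ,  0.7   ]), np.float64(0.0044), 526)
```

View pics/crop4.png

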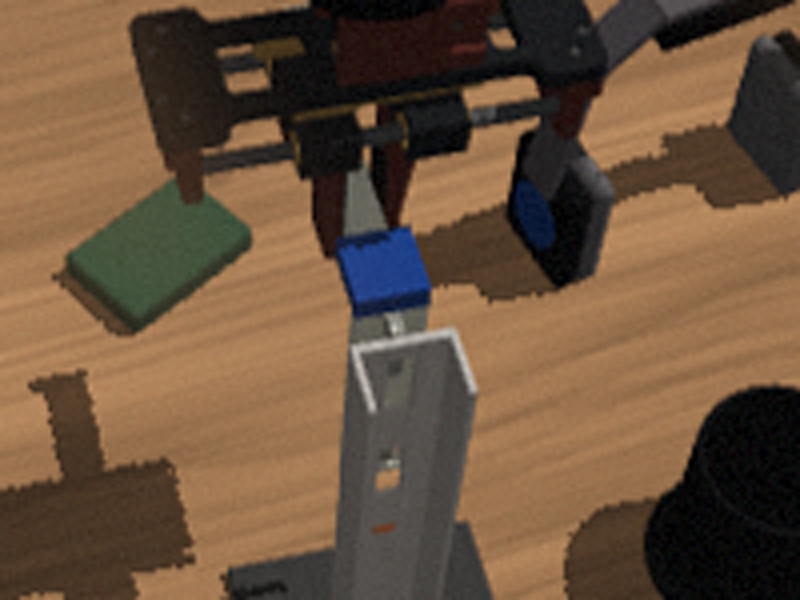

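Call:
send_rows([
  [[0,0,0.12],0.0,1],
  [[0,0,0.24],0.0,1],
  [[0,0,0.24],0.0,1],
  [[0,0,0.24],0.0,1],
])

```text
time_s: 6.75
ee_pos: [0.6155, 0.0372, 0.2448]
ee_rot: [-0.04, -0.706, 0.706, 0.04]
ft_force: [-0.5, -0.0, -2.3]
gripper_width: 0.0156
```

```bash
python3 fit.py wrist5
```

```text
t 6.8 pos [0.6155 0.0373 0.2448] xang 173.45 w 0.0159 F [ 0.4  0.  -2.1]
shift cm [ 1.12 -5.52  3.88] turn 0.0061 R x [-0.993  0.114 -0.   ] z [-0.114 -0.993  0.   ]
pad h 0.2561 rect [0.6582 0.0338] [0.0312 0.034 ] 83.46 tilt [ 0.139 -0.015  0.257] front u (95+) 0.6663 lat 0.1125
upr 3196 [0.7127 0.0274] [0.0442 0.0322] 83.49 face u min [0.6881 0.6883] lat c 0.1128
```

Call:
send_rows([
  [[-0.4,0,0],0.0,1],
  [[-0.8,0,0],0.0,1],
  [[-1.2,0,0],0.0,1],
  [[-1.6,0,0],0.0,1],
  [[-1.9,0,0],0.0,1],
  [[-2.1,0,0],0.0,1],
  [[-2.1,0,0],0.0,1],
])

```text
time_s: 7.38
ee_pos: [0.6369, 0.0349, 0.2445]
ee_rot: [0.04, 0.706, -0.706, -0.04]
ft_force: [-0.2, 0.6, -2.1]
gripper_width: 0.0159
```

```bash
python3 fit.py wrist6
```

```text
t 7.43 pos [0.6366 0.035  0.2445] xang 173.45 w 0.0159 F [-0.4  1.1 -3. ]
shift cm [ 3.24 -5.55  3.89] turn 0.0061 R x [-0.993  0.114  0.   ] z [-0.114 -0.993 -0.   ]
pad h 0.2559 rect [0.6793 0.0317] [0.0316 0.0334] 83.49 tilt [ 0.135 -0.019  0.256] front u (95+) 0.6874 lat 0.1129
upr 3180 [0.7128 0.0274] [0.0442 0.0321] 83.46 face u min [0.6881 0.6883] lat c 0.1128
```

Call:
send_rows([
  [[-0.1,0,0],0.0,1],
  [[-0.1,0.2,0],0.0,1],
  [[-0.1,0.5,0],0.0,1],
  [[-0.1,0.8,0],0.0,1],
  [[-0.1,1.0,0],0.0,1],
  [[-0.1,1.0,0],0.0,1],
])

```text
time_s: 7.93
ee_pos: [0.637, 0.0351, 0.2345]
ee_rot: [0.04, 0.706, -0.706, -0.041]
ft_force: [-2.1, 0.7, 1.3]
gripper_width: 0.0157
```

```bash
python3 fit.py wrist7
python3 - <<'E'
from h import *
snap('scene','scene7')
b=cv2.imread('pics/scene7.png');cv2.imwrite('pics/crop7.png',cv2.resize(b[150:300,250:450],(800,600),interpolation=2))
E
```

```text
t 7.98 pos [0.637  0.035  0.2345] xang 173.47 w 0.0156 F [-2.5  0.9  2. ]
shift cm [ 3.29 -6.55  3.9 ] turn 0.0064 R x [-0.994  0.114  0.001] z [-0.114 -0.994 -0.   ]
pad h 0.2456 rect [0.679 0.032] [0.0316 0.0327] 83.15 tilt [ 0.179 -0.024  0.246] front u (95+) 0.6865 lat 0.1132
upr 3714 [0.7127 0.0275] [0.0441 0.0319] 83.58 face u min [0.6882 0.6883] lat c 0.1128
```

View pics/crop7.png

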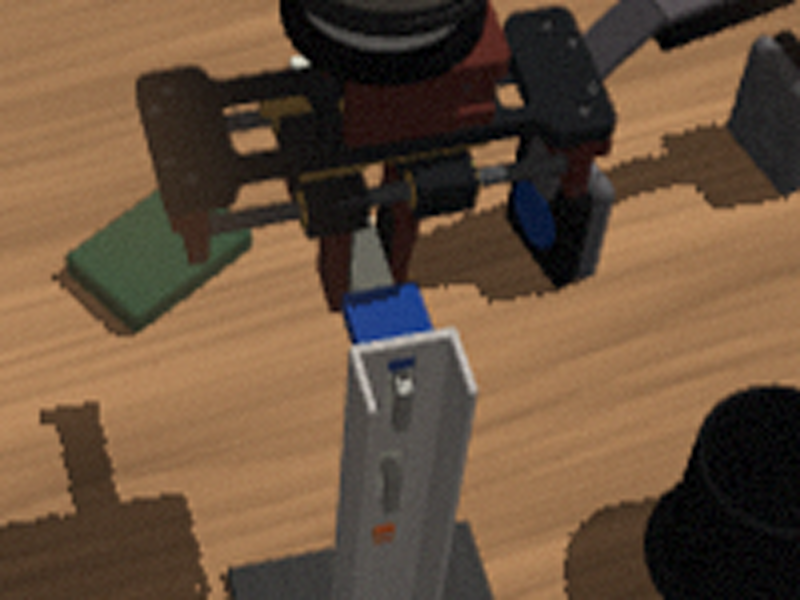

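Call:
send_rows([
  [[0,0.2,0],0.0,1],
  [[0,0.4,0],0.0,1],
  [[0,0.4,0],0.0,1],
])

```text
time_s: 8.28
ee_pos: [0.6371, 0.0351, 0.2309]
ee_rot: [0.04, 0.706, -0.706, -0.041]
ft_force: [-4.0, -0.1, 4.7]
gripper_width: 0.0157
```

Call:
send_rows([
  [[0,0,0],0.0,0.0],
  [[0,0,0],0.0,0.0],
  [[0,0,0],0.0,0.0],
  [[0,0,0],0.0,0.0],
  [[0,-1,0],0.0,0.0],
  [[0,-3,0],0.0,0.0],
  [[0,-5,0],0.0,0],
  [[0,-6,0],0.0,0.3],
  [[0,-6,0],0.0,1],
  [[0,-6,0],0.0,1],
])

```text
time_s: 9.12
ee_pos: [0.6376, 0.0349, 0.291]
ee_rot: [0.041, 0.706, -0.706, -0.04]
ft_force: [0.2, -0.3, -0.3]
gripper_width: 0.0275
```

```bash
python3 fit.py wrist8
python3 - <<'E'
from h import *
snap('scene','scene8')
b=cv2.imread('pics/scene8.png');cv2.imwrite('pics/crop8.png',cv2.resize(b[150:300,250:450],(800,600),interpolation=2))
E
```

```text
t 9.17 pos [0.6371 0.0348 0.29  ] xang 173.46 w 0.0235 F [-0.  -0.8 -0.4]
shift cm [ 3.29 -1.    3.88] turn 0.0062 R x [-0.993  0.114  0.001] z [-0.114 -0.993  0.   ]
pad h 0.2423 rect [0.6805 0.0318] [0.0316 0.0293] 82.77 tilt [ 0.221 -0.032  0.243] front u (95+) 0.6863 lat 0.1132
upr 1782 [0.7128 0.0275] [0.0442 0.032 ] 83.5 face u min [0.6883 0.6883] lat c 0.1128
```

View pics/crop8.png

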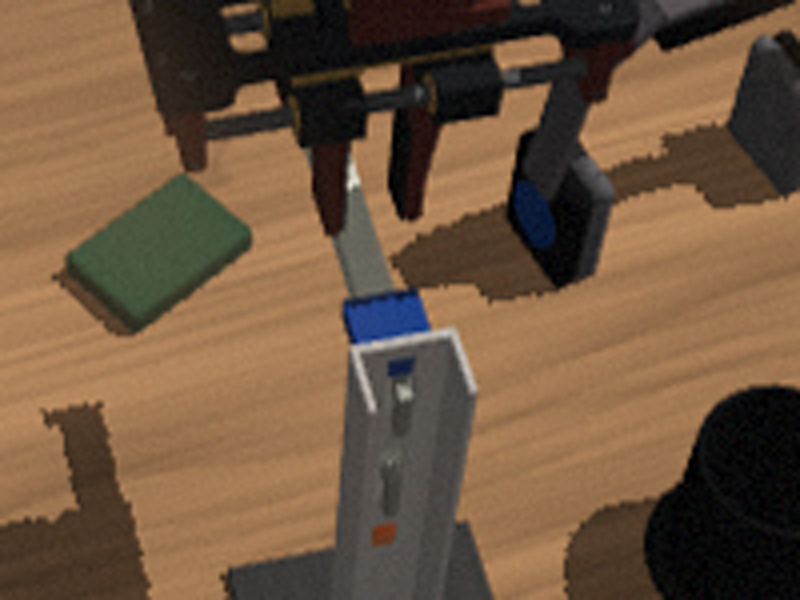

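Call:
send_rows([
  [[-1.5,0,0],0.0,1],
  [[-3,0,0],0.0,1],
  [[-4.0,0,0],0.0,1],
  [[-4.25,0,0],0.0,1],
  [[-4.25,0,0],0.0,1],
  [[-4.25,0,0],0.0,1],
])

```text
time_s: 9.72
ee_pos: [0.6789, 0.0301, 0.2896]
ee_rot: [-0.04, -0.706, 0.706, 0.041]
ft_force: [-0.2, 1.0, 0.8]
gripper_width: 0.0006
```

Run:
```python
from h import *
plan([.680,.0312,.266],173.46)
snap('scene','scene9')
b=cv2.imread('pics/scene9.png');cv2.imwrite('pics/crop9.png',cv2.resize(b[150:300,250:450],(800,600),interpolation=2))
```

```text
t 9.72 pos [0.6789 0.0301 0.2896] xang 173.46 w 0.0006 F [-0.2  1.   0.8]
shift cm [-0.1   2.36 -0.12] turn 0.0001 R x [-0.993  0.114  0.002] z [-0.114 -0.994  0.   ]
```

View pics/crop9.png

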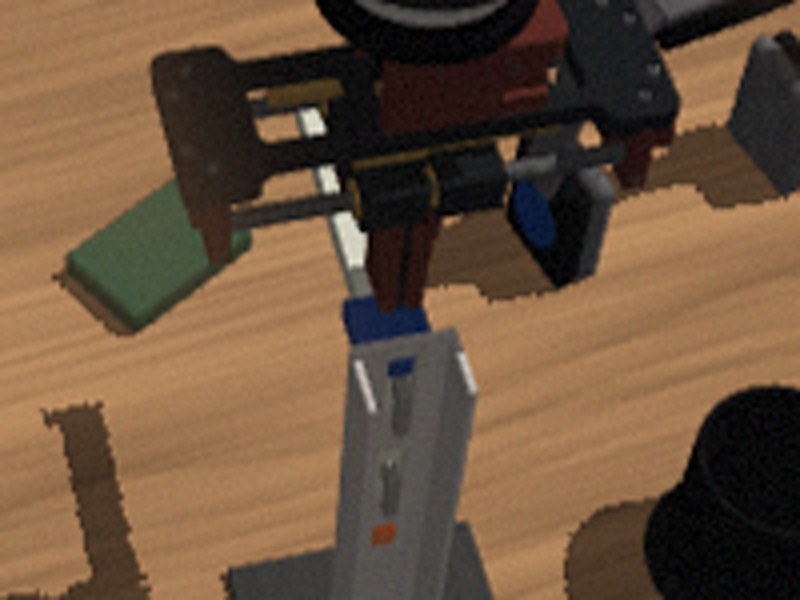

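Call:
send_rows([
  [[0,0.8,0],0.0,1],
  [[0,1.6,0],0.0,1],
  [[0,2.2,0],0.0,1],
  [[0,2.6,0],0.0,1],
  [[0,2.9,0],0.0,1],
  [[0,3.1,0],0.0,1],
  [[0,3.2,0],0.0,1],
  [[0,3.2,0],0.0,1],
])

```text
time_s: 10.43
ee_pos: [0.6792, 0.0304, 0.2594]
ee_rot: [0.04, 0.706, -0.706, -0.04]
ft_force: [-3.7, 0.9, 6.7]
gripper_width: 0.0004
```

Call:
send_rows([
  [[0,0.2,0],0.0,1],
  [[0,0.4,0],0.0,1],
  [[0,0.6,0],0.0,1],
  [[0,0.75,0],0.0,1],
  [[0,0.85,0],0.0,1],
  [[0,0.85,0],0.0,1],
])

```text
time_s: 10.93
ee_pos: [0.6797, 0.0305, 0.2529]
ee_rot: [0.041, 0.706, -0.706, -0.04]
ft_force: [-6.3, -1.1, 15.4]
gripper_width: 0.0007
```

Run:
```python
from h import *
snap('scene','scene10');plan([.68,.03,.253])
b=cv2.imread('pics/scene10.png');cv2.imwrite('pics/crop10.png',cv2.resize(b[200:300,290:424],(800,600),interpolation=2))
```

```text
t 10.98 pos [0.6797 0.0305 0.2529] xang 173.46 w 0.0003 F [-6.7 -0.2 15.5]
shift cm [-0.03 -0.01  0.05] turn None R x [-0.993  0.114 -0.002] z [-0.114 -0.993 -0.001]
```

View pics/crop10.png

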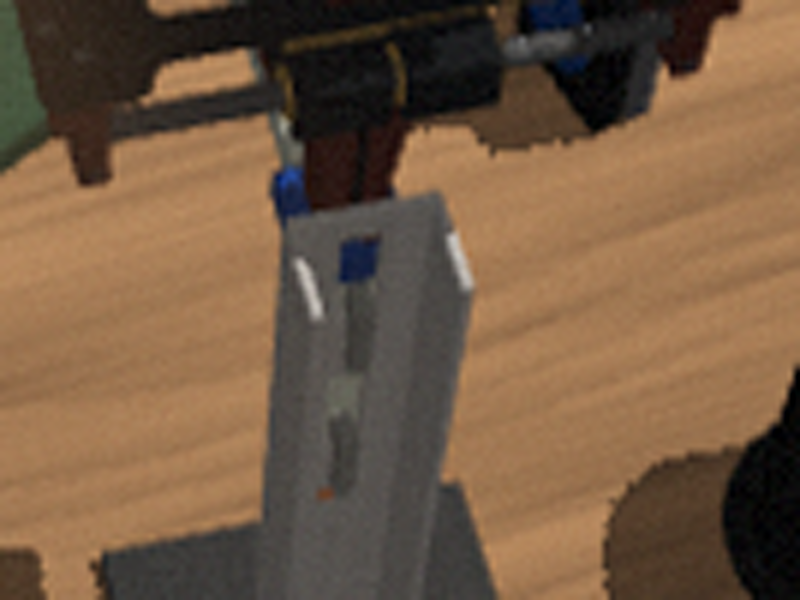

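Call:
send_rows([
  [[0,0.15,0],0.0,1],
  [[0,0.3,0],0.0,1],
  [[0,0.3,0],0.0,1],
  [[0,0.3,0],0.0,1],
])

```text
time_s: 11.32
ee_pos: [0.6799, 0.0306, 0.2527]
ee_rot: [0.042, 0.706, -0.706, -0.039]
ft_force: [-12.9, -1.8, 29.1]
gripper_width: 0.0006
```

Call:
send_rows([
  [[0,-1,0],0.0,1],
  [[0,-3,0],0.0,1],
  [[0,-5,0],0.0,1],
  [[2,-6.5,0],0.0,1],
  [[4.5,-7,0],0.0,1],
  [[7,-7,0],0.0,1],
  [[8,-7,0],0.0,1],
  [[8,-7,0],0.0,1],
])

```text
time_s: 11.98
ee_pos: [0.5985, 0.0394, 0.3173]
ee_rot: [-0.04, -0.706, 0.706, 0.04]
ft_force: [-0.4, -0.3, -0.9]
gripper_width: 0.0007
```

```bash
python3 fit.py wrist11;python3 - <<'E'
from h import *
snap('scene','scene11');
b=cv2.imread('pics/scene11.png');w=cv2.imread('pics/wrist11.png')
cv2.imwrite('pics/crop11.png',cv2.hconcat([cv2.resize(b[200:300,290:390],(400,400),interpolation=2),cv2.resize(w[0:200,220:420],(400,400),interpolation=2)]))
E
```

```text
t 12.03 pos [0.5999 0.0391 0.3172] xang 173.48 w 0.0005 F [ 0.6 -0.   0.3]
shift cm [-0.45  1.72  3.88] turn 0.0066 R x [-0.994  0.114 -0.   ] z [-0.114 -0.994  0.   ]
pad h 0.2308 rect [0.6784 0.0328] [0.0314 0.0331] 83.48 tilt [-0.013 -0.009  0.231] front u (95+) 0.6862 lat 0.1139
upr 1252 [0.7127 0.0275] [0.044 0.032] 83.22 face u min [0.6882 0.6883] lat c 0.1128
```

View pics/crop11.png

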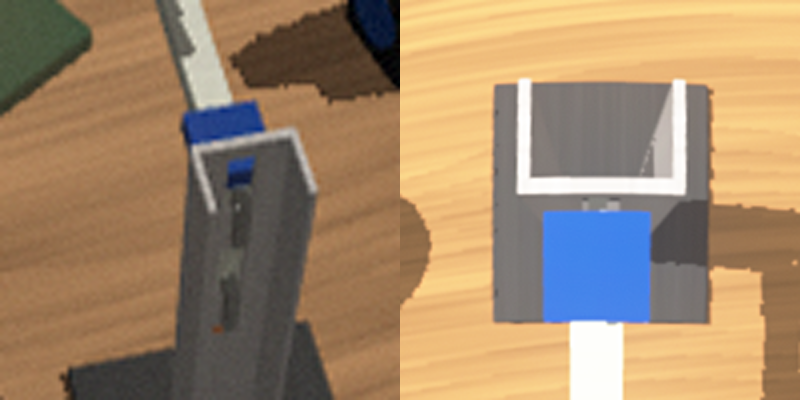

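Run:
```python
from h import *
plan([.4987,.289,.29],96.9);print(read_state()['joint_pos'].round(3))
```

```text
t 12.08 pos [0.6007 0.0389 0.317 ] xang 173.45 w 0.0003 F [-0.2 -0.1  0.4]
shift cm [ 12.99   2.69 -23.69] turn 1.336 R x [-0.993  0.114 -0.   ] z [-0.114 -0.993  0.   ]
[-0.004  0.309 -0.21   1.638  0.068  1.201 -1.914]
```

Call:
send_rows([
  [[1.0,0,-1.5],-0.08,0.0],
  [[2.6,0,-4.5],-0.2,-0.3],
  [[4.2,0.3,-7.6],-0.32,-0.6],
  [[5.9,0.6,-10.7],-0.44,-1],
  [[7.6,1,-13.8],-0.56,-1],
  [[9.3,1.4,-16.9],-0.68,-1],
  [[10.9,1.8,-20],-0.8,-1],
  [[12.3,2.2,-22.3],-0.92,-1],
  [[13,2.6,-23.5],-1.04,-1],
  [[13,2.7,-23.7],-1.16,-1],
])

```text
time_s: 12.92
ee_pos: [0.4967, 0.2936, 0.2891]
ee_rot: [-0.357, 0.612, -0.61, 0.356]
ft_force: [0.5, -0.7, 0.1]
gripper_width: 0.0635
```

Call:
send_rows([
  [[0,0,0],-0.12,-1],
  [[0,0,0],-0.24,-1],
  [[0,0,0],-0.36,-1],
  [[0,0,0],-0.48,-1],
  [[0,0,0],-0.58,-1],
  [[0,0,0],-0.64,-1],
  [[0,0,0],-0.645,-1],
  [[0,0,0],-0.645,-1],
  [[0,0,0],-0.645,-1],
])

```text
time_s: 13.67
ee_pos: [0.4987, 0.2895, 0.2898]
ee_rot: [0.529, -0.47, 0.47, -0.528]
ft_force: [-0.0, -0.8, 0.7]
gripper_width: 0.0877
```

Run:
```python
from h import *
plan([.4987,.289,.29],-83.1);print(read_state()['joint_pos'].round(3))
snap('wrist','wrist12')
```

```text
t 13.67 pos [0.4987 0.2895 0.2898] xang -83.27 w 0.0877 F [-0.  -0.8  0.7]
shift cm [ 0.05 -0.02 -0.  ] turn -0.003 R x [ 0.117 -0.993 -0.   ] z [ 0.993  0.117 -0.001]
[-0.129  0.342 -0.638  1.709  0.219  1.162 -0.709]
```

View pics/wrist12.png

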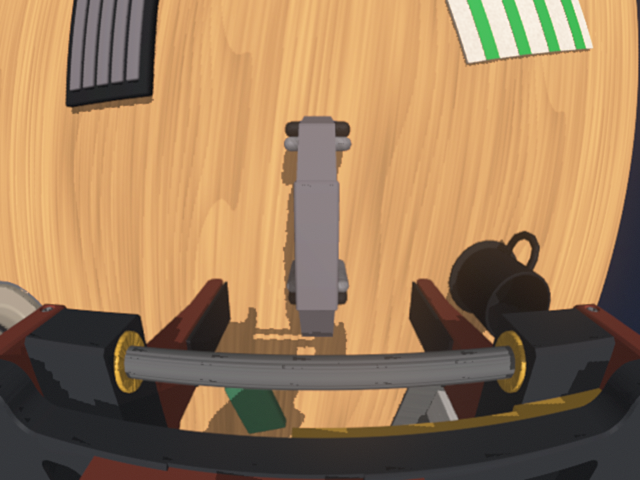

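Run:
```python
from h import *
z=load('wrist12');P=wcloud(z)
m=(P[...,2]>.1865)&(P[...,2]<.195)&(P[...,0]>.45)&(P[...,0]<.55)&(P[...,1]>.15)&(P[...,1]<.4)
k,l,s,_=cv2.connectedComponentsWithStats(m.astype(np.uint8));m=l==1+np.argmax(s[1:,4])
v,u=np.nonzero(m);print('px',u.min(),u.max(),v.min(),v.max(),'h',np.median(P[m][:,2]).round(4))
W=wray(z,u,v,.190);r=cv2.minAreaRect(W[:,:2].astype(np.float32));print(np.round(r[0],4),np.round(r[1],4),round(r[2],2))
for vv in range(140,335,12):
    q=P[vv,305:330];print(vv,np.median(q,0).round(4))
```

```text
px 293 339 175 312 h 0.19
[0.4963 0.2959] [0.0302 0.0962] 6.66
140 [0.4884 0.3666 0.1666]
152 [0.4894 0.3583 0.1736]
164 [0.4904 0.3503 0.1803]
176 [0.4913 0.3427 0.1861]
188 [0.4922 0.3354 0.1905]
200 [0.4931 0.3275 0.1901]
212 [0.494  0.3195 0.1901]
224 [0.495  0.3117 0.19  ]
236 [0.4959 0.3034 0.1903]
248 [0.4969 0.2955 0.1903]
260 [0.4979 0.2869 0.1902]
272 [0.4988 0.2785 0.1901]
284 [0.4999 0.2697 0.1902]
296 [0.5009 0.2608 0.19  ]
308 [0.502  0.2514 0.1899]
320 [0.5037 0.236  0.1778]
332 [0.5058 0.2177 0.1633]
```

Run:
```python
from h import *
plan([.497,.2948,.1865],-83.34)
```

```text
t 13.72 pos [0.4985 0.2895 0.2899] xang -83.24 w 0.0878 F [-0.1 -0.3  0.9]
shift cm [-0.54 10.34 -0.08] turn 0.0018 R x [ 0.118 -0.993 -0.   ] z [ 0.993  0.118 -0.   ]
```

Call:
send_rows([
  [[-0.3,2,-0.08],0.0,-1],
  [[-0.54,4.5,-0.08],0.0,-1],
  [[-0.54,7,-0.08],0.0,-1],
  [[-0.54,9,-0.08],0.0,-1],
  [[-0.54,10,-0.08],0.0,-1],
  [[-0.54,10.35,-0.08],0.0,-1],
  [[-0.54,10.35,-0.08],0.0,-1],
  [[-0.54,10.35,-0.08],0,1],
  [[-0.54,10.35,-0.08],0,1],
  [[-0.54,10.35,-0.08],0,1],
])

```text
time_s: 14.55
ee_pos: [0.4972, 0.2952, 0.1879]
ee_rot: [-0.528, 0.469, -0.469, 0.53]
ft_force: [0.7, -0.8, -0.4]
gripper_width: 0.0713
```

Call:
send_rows([
  [[0,0,0],0.0,1],
  [[0,0,0],0.0,1],
  [[0,0,0],0.0,1],
  [[0,0,0],0.0,1],
  [[0,0,0],0.0,1],
  [[0,0,0],0.0,1],
  [[0,0,0],0.0,1],
  [[0,0,0],0.0,1],
  [[0,0,0],0.0,1],
  [[0,0,0],0.0,1],
])

```text
time_s: 15.38
ee_pos: [0.4966, 0.2947, 0.1866]
ee_rot: [0.529, -0.469, 0.469, -0.529]
ft_force: [-0.7, 0.0, -0.3]
gripper_width: 0.0298
```

Call:
send_rows([
  [[0,-0.5,0],0.0,1],
  [[0,-2,0],0.0,1],
  [[0,-4.5,0],0.0,1],
  [[0,-7.5,0],0.0,1],
  [[0,-11,0],0.0,1],
  [[0,-14.5,0],0.0,1],
  [[0,-18,0],0.0,1],
  [[0,-21.5,0],0.0,1],
  [[0,-24.5,0],0.0,1],
  [[0,-26.5,0],0.0,1],
])

```text
time_s: 16.22
ee_pos: [0.4965, 0.2951, 0.4554]
ee_rot: [-0.528, 0.469, -0.469, 0.53]
ft_force: [0.1, 0.4, -2.8]
gripper_width: 0.0301
```

Run:
```python
from h import *
snap('scene','scene13')
plan([.6075,.0395,.46],-96.5);print(read_state()['joint_pos'].round(3))
```

```text
t 16.27 pos [0.4973 0.2959 0.4585] xang -83.12 w 0.0298 F [0.7 0.9 0.5]
shift cm [26.78 -0.19  7.88] turn 0.2335 R x [ 0.12  -0.993 -0.004] z [0.993 0.12  0.007]
[-0.126  0.251 -0.655  1.445  0.154  1.489 -0.657]
```

View pics/scene13.png

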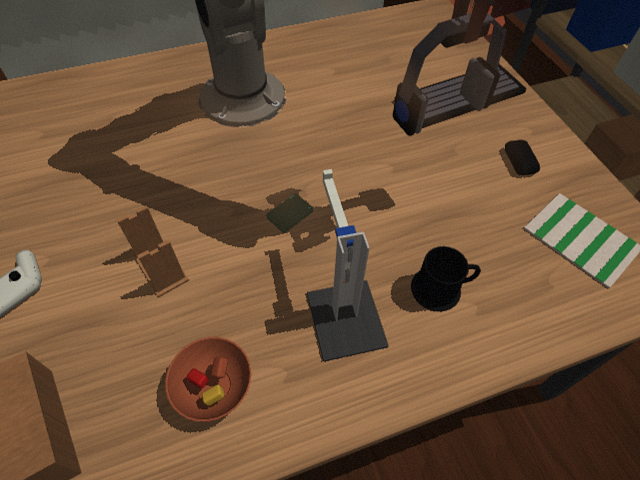

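Call:
send_rows([
  [[0.5,0,0.2],0.0,1],
  [[2,0,0.6],0.02,1],
  [[4.5,0,1.3],0.04,1],
  [[8,0,2.4],0.07,1],
  [[12,0,3.6],0.11,1],
  [[16,0,4.8],0.15,1],
  [[20,0,6.0],0.18,1],
  [[23.5,0,7.0],0.21,1],
  [[25.7,0,7.6],0.23,1],
  [[26.7,0,7.9],0.232,1],
])

```text
time_s: 17.1
ee_pos: [0.6076, 0.033, 0.4491]
ee_rot: [-0.471, 0.529, -0.529, 0.467]
ft_force: [0.2, -0.5, -2.6]
gripper_width: 0.0293
```

Call:
send_rows([
  [[0,0,0],0.0,1],
  [[0,0,0],0.0,1],
  [[0,0,0],0.0,1],
  [[0,0,0],0.0,1],
])

```text
time_s: 17.43
ee_pos: [0.6062, 0.042, 0.4519]
ee_rot: [-0.472, 0.526, -0.526, 0.473]
ft_force: [-0.5, 0.6, -2.0]
gripper_width: 0.0297
```

Run:
```python
from h import *
plan([.6075,.0395,.2515],-96.5);print(read_state()['joint_pos'].round(3))
snap('scene','scene14');snap('wrist','wrist14')
a=cv2.imread('pics/scene14.png');b=cv2.imread('pics/wrist14.png')
cv2.imwrite('pics/crop14.png',cv2.vconcat([cv2.resize(a[60:360,200:600],(400,300)),cv2.resize(b,(400,300))]))
```

```text
t 17.43 pos [0.6062 0.042  0.4519] xang -96.16 w 0.0297 F [-0.5  0.6 -2. ]
shift cm [ 0.25 20.04  0.15] turn 0.0059 R x [-0.107 -0.994 -0.001] z [ 0.994 -0.107 -0.   ]
[ 0.191  0.288 -0.48   1.393  0.131  1.492 -0.39 ]
```

View pics/crop14.png

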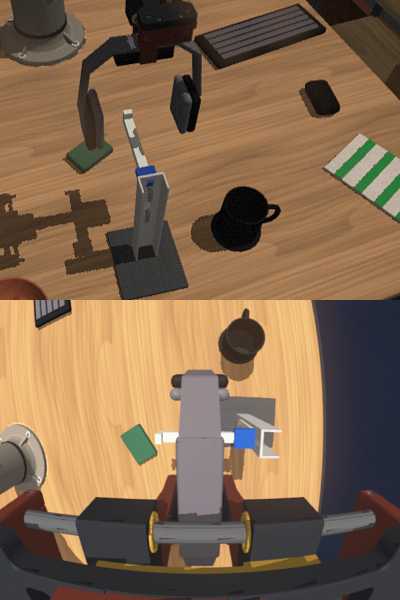

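Call:
send_rows([
  [[0.1,1.0,0],0.0,1],
  [[0.1,3.5,0.1],0,1],
  [[0.1,6.5,0.1],0,1],
  [[0.1,9.5,0.1],0,1],
  [[0.1,12.5,0.1],0,1],
  [[0.1,15,0.1],0,1],
  [[0.1,17,0.1],0.0,1],
  [[0.1,18,0.1],0.0,1],
  [[0.1,18.5,0.1],0.0,1],
  [[0.1,18.5,0.1],0.0,1],
])

```text
time_s: 18.37
ee_pos: [0.6075, 0.0381, 0.2659]
ee_rot: [-0.472, 0.527, -0.527, 0.471]
ft_force: [-0.3, 0.1, -1.2]
gripper_width: 0.0299
```

Call:
send_rows([
  [[0,0,0],0.0,1],
  [[0,0,0],0.0,1],
  [[0,0,0],0.0,1],
])

```text
time_s: 18.62
ee_pos: [0.6086, 0.0382, 0.2681]
ee_rot: [0.471, -0.527, 0.528, -0.472]
ft_force: [0.6, 0.3, -1.7]
gripper_width: 0.0299
```

Run:
```python
from h import *
plan([.6075,.0395,.2515],-96.5)
snap('scene','scene15')
a=cv2.imread('pics/scene15.png')
cv2.imwrite('pics/crop15.png',cv2.resize(a[100:325,230:530],(800,600)))
```

```text
t 18.62 pos [0.6086 0.0382 0.2681] xang -96.42 w 0.0299 F [ 0.6  0.3 -1.7]
shift cm [-0.12  1.66 -0.13] turn 0.0014 R x [-0.112 -0.994 -0.   ] z [ 0.994 -0.112  0.002]
```

View pics/crop15.png

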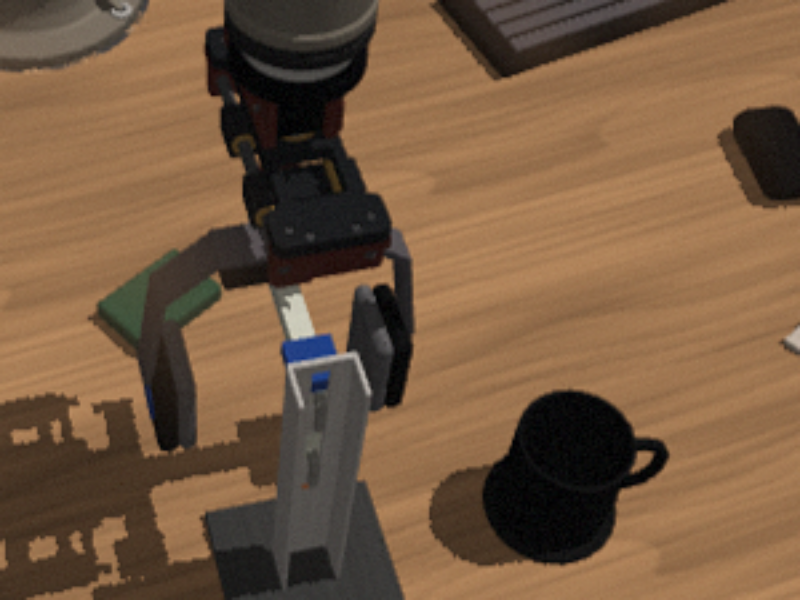

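Call:
send_rows([
  [[-0.1,0.5,-0.1],0.0,1],
  [[-0.1,0.9,-0.1],0.0,1],
  [[-0.1,1.2,-0.1],0.0,1],
  [[-0.1,1.4,-0.1],0.0,1],
  [[-0.1,1.5,-0.1],0.0,1],
  [[-0.1,1.5,-0.1],0.0,1],
])

```text
time_s: 19.17
ee_pos: [0.6068, 0.039, 0.2512]
ee_rot: [-0.471, 0.527, -0.527, 0.471]
ft_force: [0.5, 0.2, -2.6]
gripper_width: 0.0298
```

Call:
send_rows([
  [[0,0.1,0],0.0,1],
  [[0,0.15,0],0.0,1],
  [[0,0.15,0],0.0,1],
  [[0,0.15,0],0.0,1],
])

```text
time_s: 19.5
ee_pos: [0.6071, 0.0391, 0.2505]
ee_rot: [0.471, -0.527, 0.527, -0.471]
ft_force: [-0.4, 0.1, -0.2]
gripper_width: 0.03
```

Call:
send_rows([
  [[0,0.05,0],0.0,0.3],
  [[0,0.05,0],0.0,0.2],
  [[0,0.05,0],0.0,0.1],
  [[0,0.05,0],0.0,0],
  [[0,0.05,0],0.0,-0.1],
  [[0,0.05,0],0.0,-0.15],
  [[0,0.05,0],0.0,-0.15],
  [[0,0.05,0],0.0,-0.15],
  [[0,0.05,0],0.0,-0.15],
  [[0,0.05,0],0.0,-0.15],
])

```text
time_s: 20.33
ee_pos: [0.607, 0.039, 0.2497]
ee_rot: [0.471, -0.527, 0.527, -0.471]
ft_force: [-0.1, 0.3, 0.0]
gripper_width: 0.0504
```

Run:
```python
from h import *
plan([.6075,.0395,.2515],-96.5)
snap('scene','scene16');snap('wrist','wrist16')
a=cv2.imread('pics/scene16.png');b=cv2.imread('pics/wrist16.png')
cv2.imwrite('pics/crop16.png',cv2.vconcat([cv2.resize(a[100:325,230:530],(400,300)),cv2.resize(b,(400,300))]))
```

```text
t 20.33 pos [0.607  0.039  0.2497] xang -96.42 w 0.0504 F [-0.1  0.3  0. ]
shift cm [-0.05 -0.18  0.05] turn 0.0014 R x [-0.112 -0.994  0.   ] z [ 0.994 -0.112  0.   ]
```

View pics/crop16.png

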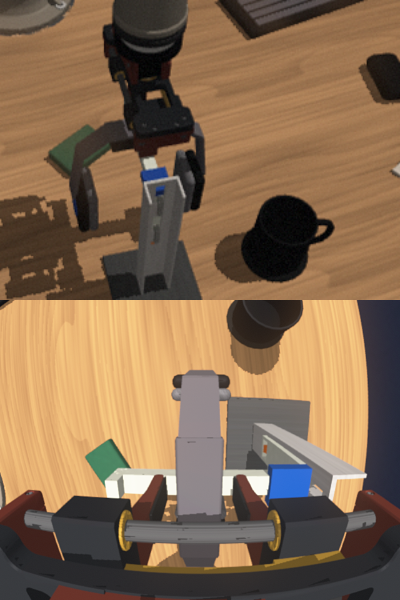

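Released and stable; the fingers straddle the band clear of pad and tip. Retreat straight up slowly.

Call:
send_rows([
  [[0,-0.3,0],0.0,-0.15],
  [[0,-0.8,0],0.0,-0.15],
  [[0,-1.6,0],0.0,-0.15],
  [[0,-2.6,0],0.0,-0.15],
  [[0,-4,0],0.0,-0.15],
  [[0,-6,0],0.0,-0.15],
  [[0,-8,0],0.0,-0.15],
  [[0,-10,0],0.0,-0.15],
  [[0,-11,0],0.0,-0.15],
  [[0,-11,0],0.0,-0.15],
])

```text
time_s: 21.27
ee_pos: [0.6082, 0.0395, 0.3631]
ee_rot: [0.47, -0.526, 0.528, -0.473]
ft_force: [0.0, 0.2, 0.1]
gripper_width: 0.0503
```

Run:
```python
from h import *
plan([.6075,.0395,.2515],-96.5)
snap('scene','scene17');snap('wrist','wrist17')
a=cv2.imread('pics/scene17.png');b=cv2.imread('pics/wrist17.png')
cv2.imwrite('pics/crop17.png',cv2.hconcat([cv2.resize(a[100:325,230:530],(400,300)),cv2.resize(b,(400,300))]))
z=load('wrist17');P=wcloud(z)
m=(abs(P[...,2]-.255)<.006)&(abs(P[...,0]-.6)<.045)&(abs(P[...,1]-.04)<.07)&(z['p'].max(-1)<150)
Q=P[m];print(len(Q),np.median(Q,0).round(4));
if len(Q): 
    r=cv2.minAreaRect(Q[:,:2].astype(np.float32));print(np.round(r[0],4),np.round(r[1],4),r[2])
hsv=cv2.cvtColor(z['p'],cv2.COLOR_RGB2HSV);m=(hsv[...,0]>100)&(hsv[...,0]<125)&(hsv[...,1]>150)&(P[...,2]>.2)
print('pad',np.median(P[m],0).round(4),'orange',((hsv[...,0]<18)&(hsv[...,1]>170)&(hsv[...,2]>120)&(abs(P[...,1])<.1)&(P[...,0]>.66)&(P[...,2]>.08)).sum())
```

```text
t 21.27 pos [0.6082 0.0395 0.3631] xang -96.42 w 0.0503 F [0.  0.2 0.1]
shift cm [ 0.02 11.16 -0.13] turn 0.0014 R x [-0.112 -0.994 -0.001] z [ 0.994 -0.112  0.005]
5607 [0.6072 0.0435 0.2537]
[0.6069 0.0393] [0.1024 0.0299] 83.38507843017578
pad [0.6779 0.0343 0.2307] orange 9
```

View pics/crop17.png

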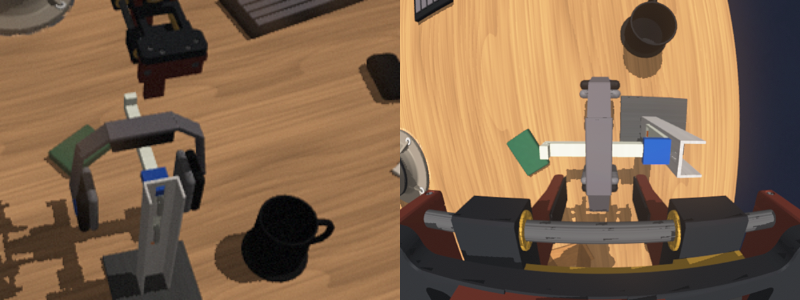

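Run:
```python
from h import *
z=load('wrist17');P=wcloud(z);hsv=cv2.cvtColor(z['p'],cv2.COLOR_RGB2HSV)
m=((hsv[...,0]<18)&(hsv[...,1]>170)&(hsv[...,2]>120)&(abs(P[...,1])<.1)&(P[...,0]>.66)&(P[...,2]>.08))
print(np.argwhere(m)[:9].tolist(),P[m].round(3).tolist())
im=[cv2.imread(f'pics/{f}.png')[200:300,300:400] for f in ['scene0','scene8','scene17']]
w=cv2.imread('pics/wrist17.png')[180:280,480:580]
cv2.imwrite('pics/crop18.png',cv2.vconcat([cv2.hconcat([cv2.resize(i,(300,300),interpolation=2) for i in im[:2]]),cv2.hconcat([cv2.resize(i,(300,300),interpolation=2) for i in [im[2],w]])]))
for f in ['scene0','scene7','scene8','scene17']:
    z=load(f);h=cv2.cvtColor(z['p'],cv2.COLOR_RGB2HSV)[260:310,320:370];q=(h[...,0]<14)&(h[...,1]>120)&(h[...,2]>60);print(f,q.sum(),np.argwhere(q).mean(0)+[260,320])
```

```text
[[211, 396], [212, 396], [213, 395], [213, 396], [214, 395], [214, 396], [215, 395], [216, 395], [217, 395]] [[0.693, 0.034, 0.103], [0.693, 0.032, 0.102], [0.692, 0.031, 0.1], [0.693, 0.031, 0.102], [0.692, 0.03, 0.1], [0.693, 0.03, 0.102], [0.692, 0.029, 0.1], [0.692, 0.028, 0.1], [0.692, 0.026, 0.1]]
scene0 74 [273.68918919 336.10810811]
scene7 36 [278.41666667 340.19444444]
scene8 51 [278.54901961 340.41176471]
scene17 84 [271.77380952 331.05952381]
```

View pics/crop18.png

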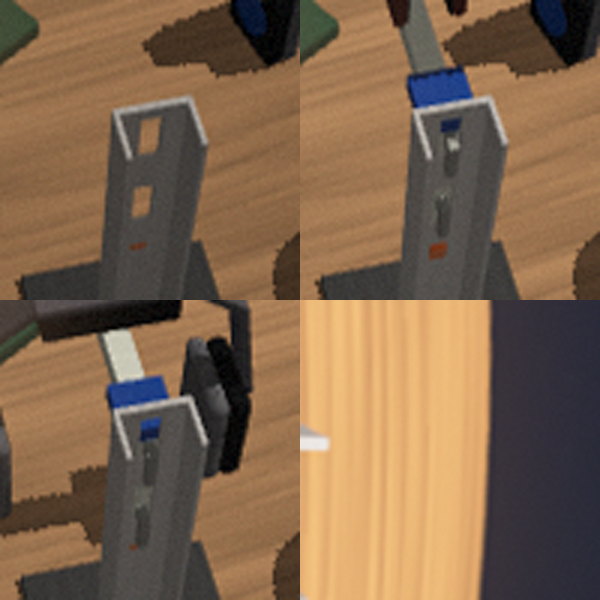

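```bash
python3 -c "
from h import *
print(ticket.sign_off())"
```

```text
the job is handed in; nothing more can be done
None
```

The bracket is hooked into the upright, pressed home and locked. The headphones hang crosswise on its arm, and I handed the job in at about 21 s; the sign-off gives no verdict.

**Bracket:** I gripped it 60 mm out, inserted the claws level about 25 mm above the seat, lowered 14 mm and released. I then pressed the pad with closed fingertips, reaching 29 N with no further movement. The pad top then measured 230.7–230.8 mm, against 231 mm when fully home. It was about 1 mm off the centre line, square to a fraction of a degree, and about 2 mm short of the face, within the 5 mm allowed.

**Catch:** it shows about 5 mm in front of the slotted face, and from behind it looks as it did at the start, so it is out.

**Headphones:** they hang about 90 mm out, with the headband within about 1 mm of the arm's centre line and square to it. The band top measured about 254 mm against an expected 255. That view was taken after the gripper withdrew about 11 cm; with the robot clear, the force reading was zero.

**Other things:** the mug and green tin look unmoved in the last views. The bowl was outside those views, but the arm never came near it.

**What disagreed:** the scene and top cameras differed by about 2 mm in y, so I used the wrist camera for alignment. A plane fitted to the whole pad suggested a tilt, but row-by-row heights showed the pad level, so I put it down to stray pixels.

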